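# Hole saws back on the storage rail in order of size

### The job

Put the four loose hole saws back on the storage rail, one centred on each black rubber pad, standing teeth down, in order of size: the smallest on the pad next to the arbor (the upright spindle on the dark block at one end of the rail) and the largest farthest from it. Never let a saw fall over, and leave the tin beside the rail where it stands.

Things in the scene. Friction and masses are not known exactly. Their poses are not given: they have to be found in the camera images.
- saw_26: the smallest of four loose hole saws: a plain round steel cup, 26 mm in diameter and 44 mm tall, standing on the bench teeth down, closed flat end (with a dark threaded hole) up; it weighs roughly 60 g. Origin: centre of its underside (the tooth end); z points up along its axis. Being round it may be gripped across any diameter.
- saw_37: the second smallest of four loose hole saws: a plain round steel cup, 37 mm in diameter and 44 mm tall, standing on the bench teeth down, closed flat end (with a dark threaded hole) up; it weighs roughly 90 g. Origin: centre of its underside (the tooth end); z points up along its axis. Being round it may be gripped across any diameter.
- saw_48: the second largest of four loose hole saws: a plain round steel cup, 48 mm in diameter and 44 mm tall, standing on the bench teeth down, closed flat end (with a dark threaded hole) up; it weighs roughly 120 g. Origin: centre of its underside (the tooth end); z points up along its axis. Being round it may be gripped across any diameter.
- saw_60: the largest of four loose hole saws: a plain round steel cup, 60 mm in diameter and 44 mm tall, standing on the bench teeth down, closed flat end (with a dark threaded hole) up; it weighs roughly 160 g. Origin: centre of its underside (the tooth end); z points up along its axis. Being round it may be gripped across any diameter.
- pad_a: black rubber pad, the leftmost (largest y) of four in a row on the wooden storage rail, as seen from the robot; a fixed flat disc 62 mm in diameter and 4 mm thick. Origin: centre of its underside, 18 mm above the bench (pad top 22 mm above the bench); z up, y along the rail. Neighbouring pads are 70 to 90 mm apart, centre to centre; the rail board is 75 mm wide, 520 mm long and 18 mm thick.
- pad_b: black rubber pad, the second from the left of four in a row on the wooden storage rail, as seen from the robot; a fixed flat disc 62 mm in diameter and 4 mm thick. Origin: centre of its underside, 18 mm above the bench (pad top 22 mm above the bench); z up, y along the rail. Neighbouring pads are 70 to 90 mm apart, centre to centre; the rail board is 75 mm wide, 520 mm long and 18 mm thick.
- pad_c: black rubber pad, the third from the left of four in a row on the wooden storage rail, as seen from the robot; a fixed flat disc 62 mm in diameter and 4 mm thick. Origin: centre of its underside, 18 mm above the bench (pad top 22 mm above the bench); z up, y along the rail. Neighbouring pads are 70 to 90 mm apart, centre to centre; the rail board is 75 mm wide, 520 mm long and 18 mm thick.
- pad_d: black rubber pad, the rightmost (smallest y) of four in a row on the wooden storage rail, as seen from the robot; a fixed flat disc 62 mm in diameter and 4 mm thick. Origin: centre of its underside, 18 mm above the bench (pad top 22 mm above the bench); z up, y along the rail. Neighbouring pads are 70 to 90 mm apart, centre to centre; the rail board is 75 mm wide, 520 mm long and 18 mm thick.
- arbor: the arbor: a fixed dark wooden block 50 x 50 x 20 mm on one end of the rail (which end differs from start to start; the other end has only a low pale wooden stop, 30 mm x 50 mm x 20 mm), carrying an upright steel hole-saw arbor with a brass-coloured tip. Origin: centre of the block's underside, 18 mm above the bench, about 95 mm from the nearest pad's centre; its tip stands 80 mm above this origin, 98 mm above the bench.
- tin: round metal tin with a paper band, 80 mm in diameter and 95 mm tall, standing on the bench to the left of the rail (seen from the robot); not part of the job. Origin: centre of its underside, z up.
Things that resemble listed ones, but are neither listed nor needed, are in the scene too. What is shaped like the saw_26 but blue is not meant.

How it is judged:
By the outcome, as a careful person would: the job done as asked, in the order asked, and still so for the second after the job is handed in, with the robot touching nothing.
It also fails if it takes over 96 s, if anything falls off the work surface, if the arm or the gripper's body presses on something with over 40 N, if the wrist force passes 120 N, or if a joint passes its speed limit or range.

### The arm

A 6-joint arm with a two-finger parallel gripper is mounted at the origin on the work surface. World frame = base frame: x ahead of the robot, y to its left, z up, the work surface at z = 0. Lengths are in mm, angles in rad, forces in N, time in s.
With the tool pointing down it reaches from about 400 to 825 mm from the base axis. Payload 7 kg.
Tool frame: the origin (TCP) lies between the finger pads; the fingertips stand 17 mm ahead of it and the grasp point (between the pads) lies 2 mm behind it; z points along the fingers, y is the direction in which the jaws open and shut (so a half turn about z gives the same grasp; the last joint's range is limited). The gripper opens to 88 mm and grips with 3 to 60 N. Pads are 19 mm wide; open, the fingers measure 130 mm over their backs; the gripper's body (78 mm by 193 mm) begins 47 mm behind the grasp point.
Start: joints at [-1.023, 0.359, 0.012, 0, -1.224, -0.288], TCP at [173.373, -652.332, 243.561] pointing down, gripper open.
Joint ranges: [-3.07, 3.07], [-1.43, 2.12], [-1.02, 1.25], [-3.03, 1.67], [-3.05, -0], [-3.03, 3.03]. Speed limits (rad/s): [2.39, 2.39, 3.01, 3.14, 3.14, 3.14].

### API

Orientations are given as a rotation vector (axis times angle).
In Python, from bench import get_state, camera, camera_params, hand_in, outline_of gives the robot as it stands. The module is installed in compiled form; this text tells all that it offers.
- The arm moves only by the shell command python3 -m inch 'ROWS' [FORCE]. ROWS is JSON, a list of rows, each a list of 7 numbers: the turn, a rotation vector about the tool's x, y, z in rad, then the shift along the tool's x, y, z in cm, then the closure, from 0 (fully open) to 1 (shut). A call has 1 to 12 rows; each row is the pose to reach, as a shift and turn from the pose commanded when the call began, along the tool's axes at that moment; what a row does not reach only later rows make up. A row lasts 1/8 s, in which the tool goes at most 62.5 mm and 10.7 degrees, less where a joint would pass 70% of its speed; a pose out of reach is approached as far as the arm can. A call with a gripper value outside its range is refused whole. The fingers move at their own pace and stop on an object; FORCE is the grip in N (left out, the last holds). Time passes only in rows, so rows that repeat a pose let the fingers close. It gives the time, the measured TCP pose, the force and the opening at its end, in the units of the state.
- get_state(): the state, without advancing time (a new reading comes with each control period).
- camera(name): name is "scene" or "top" or "wrist"; returns (picture, depth): 420x560x3 uint8, red, green, blue; 420x560 float32, mm along the optical axis (not along the pixel's ray), 0 where there is no reading.
- camera_params(name): a dict with "camera_matrix" (3x3 intrinsics, pixels), "distortion" ([k1, k2, p1, p2, k3] as OpenCV has them; the pictures are not rectified), "R" (3x3) and "t" (3): a world point X has camera coordinates R X + t; the wrist camera has in their place "hand_eye" (4x4, takes a point from camera to tool coordinates, whose origin is the TCP and whose axes are the flange's). Camera axes: x right, y down, z forward; pixel columns grow to the right and rows downward; lengths in mm; the calibration is good to about 2 mm. A picture is of the moment at which its call begins: read the wrist's pose just before it. camera_params takes no time and is no camera call.
- hand_in(): hands the job in, once; it reports no verdict.
Trained networks look in the newest picture that a camera, given by its name, has taken for a name from the list of things; names that differ only in an ending like _2 or _b are one class to them, and where a whole thing is asked for, a point or a joint stands for the part that bears it (a point fixed in the world has none). Each returns a list of dicts, best first, with "p" (0 to 1); they miss things now and then, are a little off and sometimes report something else, mostly with a low value. They report only what shows in the picture. A call takes as long as a camera call. They do not tell look-alikes from the thing itself.
- outline_of(thing, camera): "mask" (420x560 bool, what is visible of it) and "position" ([row, column] in pixels, amid what is visible of it).
The state is a dict: "t": time; "qpos": joint angles; "joint_velocities": joint speeds; "effort": joint torques, N m; "tcp_pos": TCP position; "orientation": TCP orientation; "ft_force": force on the tool from outside, world axes, zero at the start; "ft_torque": the same for the moment, N m; "opening": finger opening in mm.
Only numpy, scipy, OpenCV 4.12 (cv2) and the standard library are available. Lean on these libraries where they do the work, as an engineer would, in place of code of your own. Each camera call takes 0.05 s, during which the arm holds its last target. There are 200 camera calls.

## Working session

There is one attempt and no reset: what is moved stays moved. The work goes in short steps, Python scripts to look and compute and a shell command to move; the robot and the scene stay as the last step left them, time stands still between calls to the robot, and variables do not carry over. Pictures are saved under pics/ and viewed, about 12 in all and at most 16, crops included, and the job is handed in when it is done.

```bash
mkdir -p pics; cat > h.py <<'E'
import numpy as np,cv2
from bench import *
from scipy.spatial.transform import Rotation as R
def cam(n):
    s=get_state(); p,d=camera(n); P=camera_params(n)
    K=np.array(P["camera_matrix"]);D=np.array(P["distortion"],float)
    if n=="wrist":
        T=np.eye(4);T[:3,:3]=R.from_rotvec(s["orientation"]).as_matrix();T[:3,3]=s["tcp_pos"]
        M=T@np.array(P["hand_eye"])
    else:
        A=np.eye(4);A[:3,:3]=P["R"];A[:3,3]=P["t"];M=np.linalg.inv(A)
    return p,d,K,D,M
def pts(d,K,D,M):
    h,w=d.shape;v,u=np.mgrid[:h,:w]
    n=cv2.undistortPoints(np.stack([u,v],-1).reshape(-1,1,2).astype(np.float64),K,D).reshape(h,w,2)
    c=np.dstack([n,np.ones((h,w))])*d[...,None]
    return c@M[:3,:3].T+M[:3,3]
def save(n,p): cv2.imwrite("pics/"+n+".png",p[...,::-1])
def tool(target):  # world target TCP -> tool-frame shift in cm
    s=get_state();r=R.from_rotvec(s["orientation"])
    return r.inv().apply(np.array(target)-s["tcp_pos"])/10
def fitcircle(xy):
    A=np.c_[2*xy,np.ones(len(xy))];b=(xy**2).sum(1);c=np.linalg.lstsq(A,b,rcond=None)[0]
    return c[:2],np.sqrt(c[2]+c[:2]@c[:2])
E
python3 - <<'E'
from h import *
s=get_state();print(s["t"],s["tcp_pos"],R.from_rotvec(s["orientation"]).as_matrix().round(3),s["opening"])
for n in("top","scene"):
    p,d,K,D,M=cam(n);X=pts(d,K,D,M);save(n+"0",p);np.savez(n+".npz",p=p,X=X,d=d);print(n,M.round(2)[:3])
    for t in("saw_26","saw_37","saw_48","saw_60","pad_a","arbor","tin"):
        for o in outline_of(t,n):
            m=o["mask"]&(d>0);q=X[m]
            if len(q)<5: continue
            z=np.percentile(q[:,2],90);tp=q[abs(q[:,2]-z)<5];(cc,rr)=cv2.minEnclosingCircle(tp[:,:2].astype(np.float32))
            print(t,round(o["p"],2),np.round(o["position"]),m.sum(),"z",z.round(),np.round(cc),round(rr*2),p[m].mean(0).round())
E
```

```text
0.0 [ 173.24564708 -651.89086776  242.61916897] [[-0.966 -0.257 -0.001]
 [-0.257  0.966  0.002]
 [ 0.     0.002 -1.   ]] 87.43165968437485
top [[-1.30000e-01 -9.70000e-01  2.00000e-01  3.67630e+02]
 [-9.90000e-01  1.30000e-01 -3.00000e-02  7.41400e+01]
 [-0.00000e+00 -2.00000e-01 -9.80000e-01  1.07929e+03]]
saw_26 0.91 [239. 406.] 380 z 46.0 [ 439. -259.] 49 [128. 129. 122.]
saw_26 0.72 [229. 340.] 182 z 46.0 [482. -91.] 37 [130. 132. 131.]
saw_26 0.65 [256. 281.] 76 z 47.0 [440.  67.] 24 [122. 125. 125.]
saw_26 0.65 [236. 262.] 87 z 46.0 [494. 116.] 25 [ 50.  72. 114.]
saw_37 0.91 [239. 406.] 380 z 46.0 [ 439. -259.] 49 [128. 129. 122.]
saw_37 0.72 [229. 340.] 182 z 46.0 [482. -91.] 37 [130. 132. 131.]
saw_37 0.65 [256. 281.] 76 z 47.0 [440.  67.] 24 [122. 125. 125.]
saw_37 0.65 [236. 262.] 87 z 46.0 [494. 116.] 25 [ 50.  72. 114.]
saw_48 0.91 [239. 406.] 380 z 46.0 [ 439. -259.] 49 [128. 129. 122.]
saw_48 0.72 [229. 340.] 182 z 46.0 [482. -91.] 37 [130. 132. 131.]
saw_48 0.65 [256. 281.] 76 z 47.0 [440.  67.] 24 [122. 125. 125.]
saw_48 0.65 [236. 262.] 87 z 46.0 [494. 116.] 25 [ 50
[... 2142 characters left out ...]
w_60 0.9 [151. 248.] 346 z 44.0 [ 441. -260.] 50 [104.  98.  89.]
saw_60 0.82 [180. 264.] 275 z 44.0 [483. -93.] 40 [99. 94. 86.]
saw_60 0.78 [227. 315.] 217 z 44.0 [499. 118.] 25 [37. 53. 85.]
saw_60 0.74 [206. 318.] 195 z 44.0 [459.  83.] 77 [97. 93. 84.]
saw_60 0.69 [209. 220.] 347 z 23.0 [635. -70.] 64 [42. 35. 27.]
pad_a 0.79 [261. 289.] 512 z 23.0 [613. 168.] 64 [40. 32. 25.]
pad_a 0.72 [239. 266.] 440 z 23.0 [617.  88.] 67 [40. 34. 26.]
pad_a 0.6 [225. 241.] 327 z 23.0 [633.  11.] 60 [32. 29. 24.]
pad_a 0.52 [210. 221.] 320 z 23.0 [634. -68.] 63 [38. 32. 26.]
arbor 0.84 [278. 320.] 664 z 71.0 [601. 265.] 25 [69. 45. 31.]
tin 0.78 [315. 379.] 2574 z 94.0 [582. 388.] 73 [118. 113. 108.]
```

```bash
python3 - <<'E'
from h import *
p=cv2.imread("pics/top0.png");cv2.imwrite("pics/topz.png",cv2.resize(p[140:300,110:450],None,fx=2.3,fy=2.3,interpolation=cv2.INTER_CUBIC))
E
```

```text
(no output)
```

View pics/topz.png

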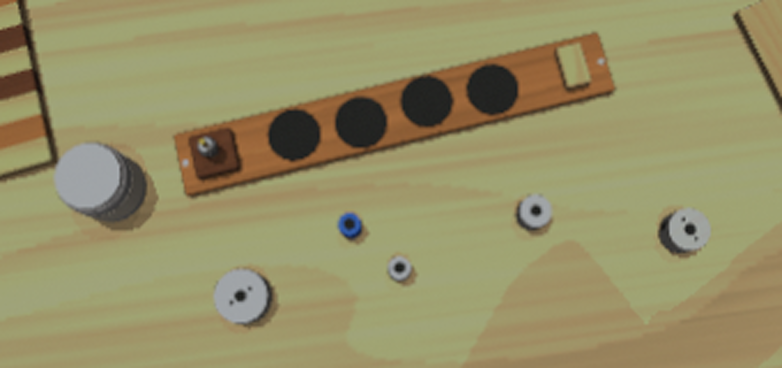

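View pics/scene0.png

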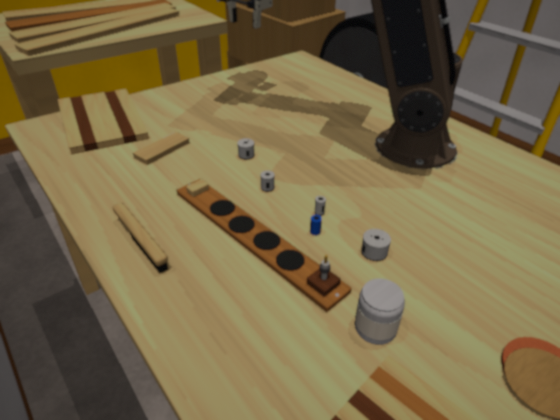

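The top view shows the arbor at the left end, crop px (210,150), and the pale stop at the right. So 26→pad_a, 37→pad_b, 48→pad_c, 60→pad_d.

Two things could be saw_26: steel at crop (400,268) and blue at (350,225). The steel one fits, and the blue one is excluded by the task. The enlarged crop confirms it.

Next I go above saw_48 with the jaws square to the rail.

```bash
python3 -m inch '[[0,0,-0.17,-4,3.5,0.5,0],[0,0,-0.35,-8,7,1,0],[0,0,-0.52,-12.5,11,2,0],[0,0,-0.7,-17,15,3,0],[0,0,-0.88,-22,19,4,0],[0,0,-1.05,-26.5,23,4,0],[0,0,-1.23,-31,27,4,0],[0,0,-1.405,-35.9,31.1,4,0],[0,0,-1.405,-35.9,31.1,4,0],[0,0,-1.405,-35.9,31.1,4,0]]'
cat >> h.py <<'E'
def saws():
    p,d,K,D,M=cam("wrist");X=pts(d,K,D,M);out=[]
    for o in outline_of("saw_26","wrist")+outline_of("pad_a","wrist"):
        m=o["mask"]&(d>0)
        if m.sum()<30: continue
        q=X[m];z=np.percentile(q[:,2],80);tp=q[abs(q[:,2]-z)<5][:,:2].astype(np.float32)
        (c,r)=cv2.minEnclosingCircle(tp);rc=np.array(cv2.fitEllipse(cv2.convexHull(tp))[0])
        out.append((o["p"],np.round(o["position"]),z,np.array(c),rc,2*r,p[m].mean(0)))
        print(round(o["p"],2),np.round(o["position"]),"z",z.round(1),"c",np.round(c,1),"ell",rc.round(1),"d",round(2*r,1),p[m].mean(0).round())
    return p,out
E
python3 - <<'E'
from h import *
p,o=saws();save("w1",p);s=get_state();print(s["t"],s["tcp_pos"],R.from_rotvec(s["orientation"]).as_matrix().round(3))
E
```

```text
t: 2.05
tcp_pos: [440.5, -259.2, 203.6]
orientation: [2.324, -2.114, -0.0]
ft_force: [-0.4, -0.1, -0.2]
opening: 87.7
0.75 [197. 284.] z 44.7 c [ 439.8 -259.8] ell [ 439.8 -259.9] d 47.9 [114. 111. 105.]
0.72 [328. 232.] z 43.7 c [483.9 -96.1] ell [483.6 -99.3] d 35.0 [94. 90. 82.]
2.2 [ 439.73435277 -260.4401873   203.53248151] [[ 0.092 -0.996 -0.   ]
 [-0.996 -0.092  0.   ]
 [-0.     0.    -1.   ]]
```

View pics/w1.png

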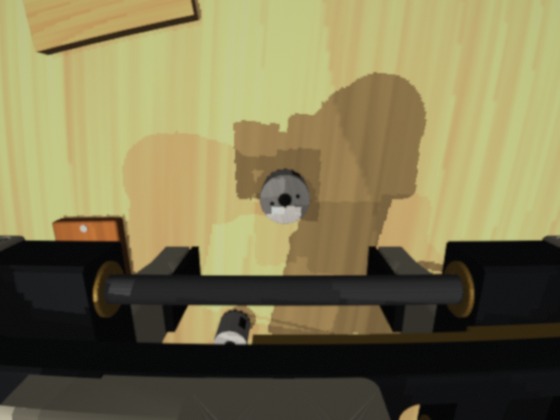

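The wrist view shows saw_48 at px (284,197), 47.9 mm across, directly below the tool. I descend and grip it.

```bash
python3 -m inch '[[0,0,0,0,0,6,0],[0,0,0,0,0,12,0],[0,0,0,0,0,16,0],[0,0,0,0,0,17.7,0],[0,0,0,0,0,17.7,0],[0,0,0,0,0,17.7,1],[0,0,0,0,0,17.7,1],[0,0,0,0,0,17.7,1],[0,0,0,0,0,17.7,1],[0,0,0,0,0,17.7,1]]' 25; python3 -m inch '[[0,0,0,0,0,-3,1],[0,0,0,0,0,-8,1],[0,0,0,0,0,-13,1],[0,0,0,0,0,-18,1],[0,0,0,0,0,-18,1]]'
python3 - <<'E'
from h import *
print(get_state()["tcp_pos"],tool([630,0,190]),tool([631,9,200]))
E
```

```text
t: 3.45
tcp_pos: [440.5, -259.5, 26.9]
orientation: [-2.324, 2.114, -0.0]
ft_force: [-1.0, 1.3, 4.0]
opening: 47.7
t: 4.08
tcp_pos: [442.6, -260.1, 210.7]
orientation: [-2.321, 2.111, -0.011]
ft_force: [0.9, 0.8, -2.0]
opening: 47.6
[ 442.5868848  -260.09134813  210.70363881] [-24.12735428 -21.09964723   2.16192502] [-25.01118176 -21.29167081   1.16093754]
```

```bash
python3 -m inch '[[0,0,0,-4,-3.4,0,1],[0,0,0,-8.4,-7.2,0,1],[0,0,0,-12.8,-11,0,1],[0,0,0,-17.2,-14.7,0,1],[0,0,0,-21.5,-18.5,0,1],[0,0,0,-25.1,-21.5,0,1],[0,0,0,-25.1,-21.5,0,1],[0,0,0,-25.1,-21.5,0,1],[0,0,0,-25.1,-21.5,0,1]]'
python3 - <<'E'
from h import *
p,o=saws();save("w2",p);s=get_state();print(s["t"],s["tcp_pos"],R.from_rotvec(s["orientation"]).as_matrix().round(3))
E
```

```text
t: 5.2
tcp_pos: [630.2, 9.7, 206.2]
orientation: [2.322, -2.115, -0.001]
ft_force: [0.0, -0.2, -1.1]
opening: 47.5
0.68 [104. 444.] z 44.6 c [484.5 -91.6] ell [484.5 -91.5] d 37.3 [172. 169. 162.]
0.65 [262. 285.] z 223.6 c [630.7   9.6] ell [630.8   9.4] d 48.4 [110. 107. 101.]
0.92 [191. 287.] z 22.6 c [631.6   9.9] ell [631.5   9.7] d 61.5 [26. 25. 22.]
0.69 [112. 286.] z 22.8 c [635.4 -68. ] ell [635.5 -68.1] d 62.2 [39. 37. 32.]
5.35 [630.59556628   9.7371294  206.83164955] [[ 0.093 -0.996  0.   ]
 [-0.996 -0.093  0.   ]
 [-0.    -0.    -1.   ]]
```

View pics/w2.png

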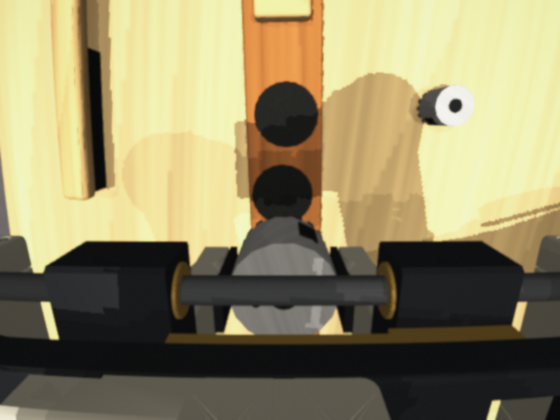

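The saw hangs at (630.7,9.5) and pad_c, px (287,191), is at (631.6,9.8). I lower and release.

```bash
python3 -m inch '[[0,0,0,0,-0.1,5,1],[0,0,0,0,-0.1,10,1],[0,0,0,0,-0.1,13.5,1],[0,0,0,0,-0.1,15,1],[0,0,0,0,-0.1,15.75,1],[0,0,0,0,-0.1,15.75,1],[0,0,0,0,-0.1,15.75,1]]'; python3 -m inch '[[0,0,0,0,0,0,0.3],[0,0,0,0,0,0,0],[0,0,0,0,0,0,0],[0,0,0,0,0,0,0]]'; python3 -m inch '[[0,0,0,0,0,-3,0],[0,0,0,0,0,-8,0],[0,0,0,0,0,-13,0],[0,0,0,0,0,-15.7,0],[0,0,0,0,0,-15.7,0]]'
python3 - <<'E'
from h import *
s=get_state();print(s["tcp_pos"],tool([484.2,-92,206]))
E
```

```text
t: 6.22
tcp_pos: [632.8, 10.8, 50.4]
orientation: [-2.322, 2.113, -0.002]
ft_force: [-0.4, -0.2, -1.0]
opening: 47.6
t: 6.72
tcp_pos: [632.0, 10.6, 49.2]
orientation: [-2.323, 2.114, -0.0]
ft_force: [0.4, 0.0, -0.7]
opening: 82.0
t: 7.35
tcp_pos: [633.2, 10.9, 209.0]
orientation: [-2.321, 2.111, -0.004]
ft_force: [0.2, 0.3, -0.0]
opening: 87.7
[633.19497798  10.88460804 208.98637309] [ 8.84009779 15.80328259  0.21348304]
```

```bash
python3 -m inch '[[0,0,0,2.5,4.5,0,0],[0,0,0,5,9,0,0],[0,0,0,7.5,13.4,0,0],[0,0,0,8.8,15.6,0,0],[0,0,0,8.8,15.6,0,0],[0,0,0,8.8,15.6,0,0],[0,0,0,8.8,15.6,0,0]]'
python3 - <<'E'
from h import *
p,o=saws();s=get_state();print(s["t"],s["tcp_pos"],s["orientation"])
E
```

```text
t: 8.22
tcp_pos: [485.6, -91.2, 205.7]
orientation: [2.324, -2.114, -0.0]
ft_force: [-0.3, 0.4, -0.3]
opening: 87.7
0.94 [193. 285.] z 44.7 c [483.8 -92.2] ell [483.9 -92.2] d 36.9 [119. 115. 108.]
0.9 [261. 136.] z 55.5 c [629.1 -11.9] ell [629.2 -12. ] d 16.8 [49. 48. 46.]
0.62 [326. 307.] z 33.4 c [442.2  63.3] ell [442.2  72.4] d 22.7 [65. 60. 51.]
0.57 [198. 140.] z 22.7 c [636.1 -68.5] ell [635.6 -68.7] d 63.7 [32. 29. 24.]
0.56 [250. 144.] z 22.8 c [633.4  -9.3] ell [634.6 -10.7] d 39.4 [30. 26. 21.]
8.375 [485.28512822 -91.27871159 205.70549541] [ 2.32346989e+00 -2.11367553e+00 -6.42849120e-04]
```

```bash
python3 -m inch '[[0,0,0,0.1,0.15,6,0],[0,0,0,0.1,0.15,12,0],[0,0,0,0.1,0.15,16,0],[0,0,0,0.1,0.15,18,0],[0,0,0,0.1,0.15,18,0],[0,0,0,0.1,0.15,18,1],[0,0,0,0.1,0.15,18,1],[0,0,0,0.1,0.15,18,1],[0,0,0,0.1,0.15,18,1],[0,0,0,0.1,0.15,18,1],[0,0,0,0.1,0.15,18,1]]' 25; python3 -m inch '[[0,0,0,0,0,-3,1],[0,0,0,0,0,-8,1],[0,0,0,0,0,-13,1],[0,0,0,0,0,-18,1],[0,0,0,0,0,-18,1],[0,0,0,0,0,-18,1]]'
python3 - <<'E'
from h import *
s=get_state();print(s["tcp_pos"],tool([616,88,206]))
E
```

```text
t: 9.75
tcp_pos: [483.5, -92.8, 26.2]
orientation: [-2.323, 2.115, -0.0]
ft_force: [-0.8, 0.6, 1.9]
opening: 36.7
t: 10.5
tcp_pos: [482.9, -92.7, 205.6]
orientation: [-2.323, 2.115, 0.001]
ft_force: [-0.7, 0.7, -0.3]
opening: 36.4
[482.90907129 -92.69223188 205.57724837] [-16.74546784 -14.94049371  -0.03900441]
```

Over to pad_b.

```bash
python3 -m inch '[[0,0,0,-4,-3.5,0,1],[0,0,0,-8.2,-7.3,0,1],[0,0,0,-12.5,-11.2,0,1],[0,0,0,-16.7,-14.9,0,1],[0,0,0,-16.7,-14.9,0,1],[0,0,0,-16.7,-14.9,0,1],[0,0,0,-16.7,-14.9,0,1]]'
python3 - <<'E'
from h import *
p,o=saws();save("w3",p);s=get_state();print(s["t"],s["tcp_pos"],s["orientation"])
E
```

```text
t: 11.38
tcp_pos: [615.3, 86.6, 205.3]
orientation: [2.322, -2.115, -0.001]
ft_force: [0.5, 0.6, 0.2]
opening: 36.4
0.93 [196. 455.] z 44.5 c [442.1  68.2] ell [442.2  68.5] d 25.9 [139. 137. 130.]
0.78 [114. 272.] z 66.8 c [633.1  11.3] ell [633.1  11.3] d 48.1 [211. 212. 211.]
0.73 [230. 392.] z 44.2 c [498.  116.8] ell [498.5 115.2] d 25.2 [27. 41. 78.]
0.66 [265. 284.] z 223.4 c [615.9  87.5] ell [615.8  87.5] d 37.6 [96. 92. 86.]
0.88 [196. 280.] z 22.6 c [616.9  90.5] ell [616.6  90.1] d 63.1 [29. 27. 23.]
0.74 [121. 302.] z 22.8 c [630.3  11.4] ell [631.   10.8] d 61.3 [57. 47. 39.]
0.67 [ 26. 280.] z 22.9 c [635.5 -67.5] ell [635.5 -67.3] d 61.7 [41. 39. 35.]
11.525 [615.8275306   86.70143333 206.33588289] [-2.32212861e+00  2.11546903e+00 -1.78890588e-04]
```

View pics/w3.png

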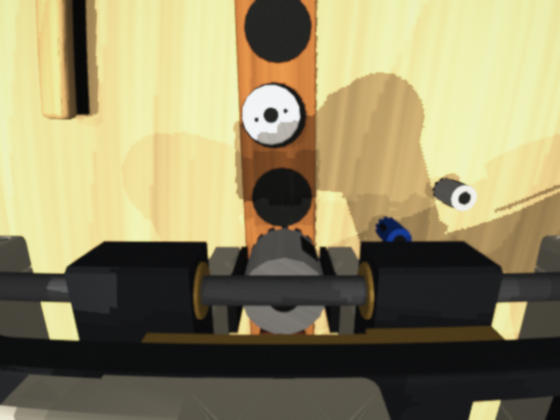

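```bash
python3 -m inch '[[0,0,0,-0.25,-0.1,5,1],[0,0,0,-0.25,-0.1,10,1],[0,0,0,-0.25,-0.1,13.5,1],[0,0,0,-0.25,-0.1,15,1],[0,0,0,-0.25,-0.1,15.75,1],[0,0,0,-0.25,-0.1,15.75,1],[0,0,0,-0.25,-0.1,15.75,1]]'; python3 -m inch '[[0,0,0,0,0,0,0.3],[0,0,0,0,0,0,0],[0,0,0,0,0,0,0],[0,0,0,0,0,0,0]]'; python3 -m inch '[[0,0,0,0,0,-3,0],[0,0,0,0,0,-8,0],[0,0,0,0,0,-13,0],[0,0,0,0,0,-15.7,0],[0,0,0,0,0,-15.7,0],[0,0,0,0,0,-15.7,0]]'
python3 - <<'E'
from h import *
s=get_state();print(s["tcp_pos"],tool([441.5,67.8,206]))
E
```

```text
t: 12.4
tcp_pos: [617.7, 90.4, 49.9]
orientation: [-2.322, 2.113, -0.001]
ft_force: [0.1, -0.2, -1.1]
opening: 36.9
t: 12.9
tcp_pos: [616.9, 90.1, 48.6]
orientation: [-2.323, 2.115, -0.0]
ft_force: [0.1, -0.6, -0.4]
opening: 71.2
t: 13.65
tcp_pos: [616.4, 90.0, 204.8]
orientation: [2.323, -2.114, -0.001]
ft_force: [0.3, -0.2, 0.0]
opening: 87.4
[616.36891259  89.9863672  204.81956427] [ 0.57156191 17.61791367 -0.10041819]
```

```bash
python3 -m inch '[[0,0,0,0.2,5,0,0],[0,0,0,0.4,10,0,0],[0,0,0,0.5,15,0,0],[0,0,0,0.6,17.6,0,0],[0,0,0,0.6,17.6,0,0],[0,0,0,0.6,17.6,0,0],[0,0,0,0.6,17.6,0,0]]'
python3 - <<'E'
from h import *
p,o=saws();save("w4",p);s=get_state();print(s["t"],s["tcp_pos"],s["orientation"])
E
```

```text
t: 14.52
tcp_pos: [442.8, 67.7, 205.0]
orientation: [2.322, -2.114, -0.0]
ft_force: [0.5, 0.3, -0.1]
opening: 87.5
0.89 [324. 279.] z 32.3 c [435.8 227.6] ell [435.  237.6] d 46.4 [63. 60. 55.]
0.86 [235. 230.] z 44.5 c [497.2 117.2] ell [497.2 117.1] d 26.1 [ 40.  61. 111.]
0.78 [199. 286.] z 44.7 c [441.3  68.1] ell [441.4  68. ] d 25.6 [107. 104.  97.]
0.71 [206. 101.] z 66.4 c [617.3  92.1] ell [617.7  91.5] d 38.8 [133. 131. 125.]
0.66 [118.  82.] z 66.6 c [633.2  10.2] ell [633.   10.9] d 49.4 [149. 149. 143.]
0.96 [119. 120.] z 22.8 c [631.3  10.6] ell [631.3  10.6] d 62.3 [32. 27. 21.]
0.93 [34. 94.] z 22.9 c [636.5 -67.8] ell [635.4 -68.5] d 65.5 [32. 30. 27.]
0.75 [260. 131.] z 22.7 c [601.6 154.6] ell [600.9 155.7] d 36.0 [32. 30. 27.]
14.675 [442.59145026  67.54321628 205.11098125] [ 2.32218649e+00 -2.11442528e+00 -3.75683059e-04]
```

View pics/w4.png

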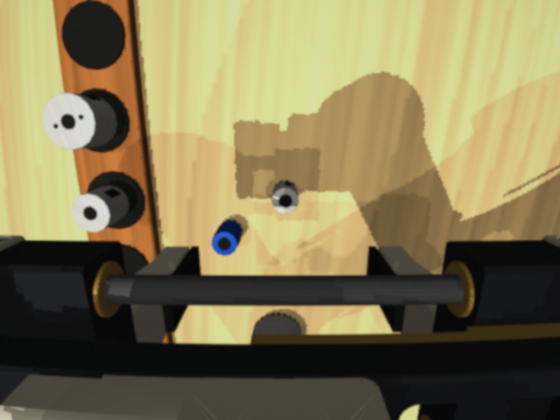

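Saw_26 is the steel one at px (286,199). The blue look-alike at (225,241) is clear of the finger's path.

```bash
python3 -m inch '[[0,0,0,-0.05,0.1,6,0.2],[0,0,0,-0.05,0.1,12,0.2],[0,0,0,-0.05,0.1,16,0.2],[0,0,0,-0.05,0.1,17.9,0.2],[0,0,0,-0.05,0.1,17.9,0.2],[0,0,0,-0.05,0.1,17.9,1],[0,0,0,-0.05,0.1,17.9,1],[0,0,0,-0.05,0.1,17.9,1],[0,0,0,-0.05,0.1,17.9,1],[0,0,0,-0.05,0.1,17.9,1],[0,0,0,-0.05,0.1,17.9,1],[0,0,0,-0.05,0.1,17.9,1]]' 20; python3 -m inch '[[0,0,0,0,0,-3,1],[0,0,0,0,0,-8,1],[0,0,0,0,0,-13,1],[0,0,0,0,0,-18,1],[0,0,0,0,0,-18,1],[0,0,0,0,0,-18,1]]'
python3 - <<'E'
from h import *
s=get_state();print(s["tcp_pos"],tool([612.5,168.9,206]))
E
```

```text
t: 16.18
tcp_pos: [441.3, 68.0, 26.8]
orientation: [-2.323, 2.114, -0.0]
ft_force: [-1.4, 0.7, 6.4]
opening: 25.5
t: 16.92
tcp_pos: [440.7, 67.8, 206.0]
orientation: [2.323, -2.115, -0.001]
ft_force: [0.3, 0.7, -1.0]
opening: 25.4
[440.68684354  67.84833486 206.01521972] [-8.45442071e+00 -1.80508933e+01 -4.45476538e-03]
```

```bash
python3 -m inch '[[0,0,0,-2,-4.3,0,1],[0,0,0,-4.2,-9,0,1],[0,0,0,-6.4,-13.7,0,1],[0,0,0,-8.5,-18,0,1],[0,0,0,-8.5,-18,0,1],[0,0,0,-8.5,-18,0,1],[0,0,0,-8.5,-18,0,1]]'
python3 - <<'E'
from h import *
p,o=saws();save("w5",p);s=get_state();print(s["t"],s["tcp_pos"],s["orientation"])
E
```

```text
t: 17.8
tcp_pos: [611.5, 168.9, 206.0]
orientation: [2.322, -2.114, -0.001]
ft_force: [-0.2, -0.2, -0.5]
opening: 25.7
0.9 [111. 284.] z 66.9 c [617.7  91.7] ell [618.   91.7] d 36.5 [203. 203. 202.]
0.84 [ 20. 275.] z 66.9 c [633.4  11.6] ell [633.2  14.7] d 47.6 [186. 187. 186.]
0.84 [152. 406.] z 44.7 c [497.8 117.4] ell [497.8 117.5] d 26.4 [ 34.  53. 104.]
0.67 [266. 284.] z 223.2 c [612.  169.3] ell [611.9 169.3] d 26.4 [88. 83. 77.]
0.84 [194. 283.] z 22.7 c [612.6 169.2] ell [612.5 168.7] d 62.2 [29. 27. 23.]
0.61 [105. 306.] z 22.8 c [616.8  90. ] ell [617.   90.1] d 61.9 [49. 44. 38.]
0.59 [ 46. 294.] z 23.0 c [631.8  11.1] ell [631.7  11.5] d 61.9 [49. 42. 35.]
17.95 [611.94944611 169.16720929 207.05826165] [-2.32287671e+00  2.11425236e+00 -1.92165267e-04]
```

View pics/w5.png

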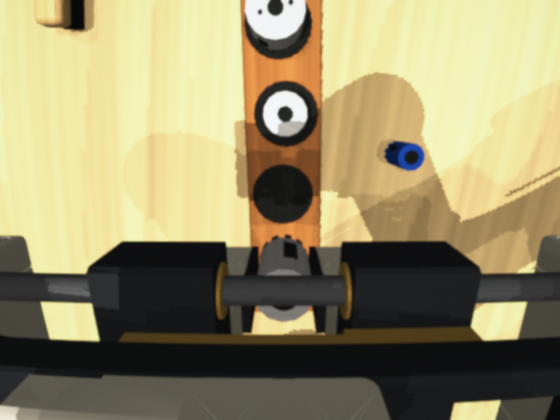

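```bash
python3 -m inch '[[0,0,0,0,-0.05,5,1],[0,0,0,0,-0.05,10,1],[0,0,0,0,-0.05,13.5,1],[0,0,0,0,-0.05,15,1],[0,0,0,0,-0.05,15.75,1],[0,0,0,0,-0.05,15.75,1],[0,0,0,0,-0.05,15.75,1]]'; python3 -m inch '[[0,0,0,0,0,0,0.5],[0,0,0,0,0,0,0.3],[0,0,0,0,0,0,0],[0,0,0,0,0,0,0]]'; python3 -m inch '[[0,0,0,0,0,-3,0],[0,0,0,0,0,-8,0],[0,0,0,0,0,-13,0],[0,0,0,0,0,-15.7,0],[0,0,0,0,0,-15.7,0],[0,0,0,0,0,-15.7,0]]'
python3 - <<'E'
from h import *
s=get_state();print(s["tcp_pos"],tool([436.5,245,206]))
E
```

```text
t: 18.82
tcp_pos: [613.7, 170.0, 50.5]
orientation: [-2.322, 2.113, -0.001]
ft_force: [-0.8, 0.8, 0.3]
opening: 25.4
t: 19.32
tcp_pos: [612.9, 169.5, 49.1]
orientation: [-2.323, 2.115, -0.0]
ft_force: [-1.1, 0.3, -1.1]
opening: 60.0
t: 20.08
tcp_pos: [612.4, 169.4, 205.3]
orientation: [2.323, -2.114, -0.001]
ft_force: [0.2, -0.3, -0.5]
opening: 87.4
[612.40307027 169.38574799 205.32914736] [-9.17443435 16.80552832 -0.05024952]
```

```bash
python3 -m inch '[[0,0,0,-2.3,4.2,0,0],[0,0,0,-4.8,8.8,0,0],[0,0,0,-7.2,13.2,0,0],[0,0,0,-9.2,16.8,0,0],[0,0,0,-9.2,16.8,0,0],[0,0,0,-9.2,16.8,0,0],[0,0,0,-9.2,16.8,0,0]]'
python3 - <<'E'
from h import *
p,o=saws();s=get_state();print(s["t"],s["tcp_pos"],s["orientation"])
E
```

```text
t: 20.95
tcp_pos: [437.6, 245.0, 205.5]
orientation: [2.322, -2.115, 0.0]
ft_force: [-0.1, -0.1, -0.4]
opening: 87.8
0.96 [101.  96.] z 66.4 c [613.6 170.6] ell [613.4 170.7] d 26.9 [110. 110. 105.]
0.92 [11. 93.] z 66.4 c [617.6  93.1] ell [617.7  90.2] d 37.9 [110. 108. 103.]
0.69 [196. 290.] z 44.7 c [434.3 246.2] ell [434.3 246.1] d 60.0 [140. 135. 128.]
0.68 [ 51. 230.] z 44.9 c [497.4 117.9] ell [497.2 118. ] d 26.7 [ 47.  76. 140.]
0.8 [ 31. 123.] z 22.9 c [615.3  94.1] ell [612.7  98.5] d 62.6 [32. 28. 24.]
0.68 [199. 288.] z 44.7 c [434.5 246. ] ell [434.4 245.6] d 59.6 [138. 135. 128.]
0.61 [102. 120.] z 22.8 c [613. 169.] ell [612.8 169.3] d 63.6 [35. 31. 27.]
21.1 [437.52257371 244.92255503 205.62815674] [ 2.32143268e+00 -2.11546164e+00  9.92919159e-05]
```

```bash
python3 -m inch '[[0,0,0,-0.15,0.3,6,0],[0,0,0,-0.15,0.3,12,0],[0,0,0,-0.15,0.3,16,0],[0,0,0,-0.15,0.3,17.9,0],[0,0,0,-0.15,0.3,17.9,0],[0,0,0,-0.15,0.3,17.9,1],[0,0,0,-0.15,0.3,17.9,1],[0,0,0,-0.15,0.3,17.9,1],[0,0,0,-0.15,0.3,17.9,1],[0,0,0,-0.15,0.3,17.9,1]]' 30; python3 -m inch '[[0,0,0,0,0,-3,1],[0,0,0,0,0,-8,1],[0,0,0,0,0,-13,1],[0,0,0,0,0,-18,1],[0,0,0,0,0,-18,1],[0,0,0,0,0,-18,1]]'
python3 - <<'E'
from h import *
s=get_state();print(s["tcp_pos"],tool([635.4,-68,206]))
E
```

```text
t: 22.35
tcp_pos: [434.2, 246.9, 27.8]
orientation: [-2.323, 2.114, -0.0]
ft_force: [-1.1, -1.0, 6.1]
opening: 59.7
t: 23.1
tcp_pos: [433.3, 246.2, 206.4]
orientation: [2.323, -2.115, -0.001]
ft_force: [0.2, -0.6, -2.6]
opening: 59.5
[433.25139016 246.17177199 206.43201897] [ 3.31687843e+01 -1.71904831e+01  2.31047794e-02]
```

```bash
python3 -m inch '[[0,0,0,4,-2.1,0,1],[0,0,0,9,-4.7,0,1],[0,0,0,14,-7.3,0,1],[0,0,0,19,-9.9,0,1],[0,0,0,24,-12.5,0,1],[0,0,0,29,-15,0,1],[0,0,0,33.2,-17.2,0,1],[0,0,0,33.2,-17.2,0,1],[0,0,0,33.2,-17.2,0,1],[0,0,0,33.2,-17.2,0,1]]'
python3 - <<'E'
from h import *
p,o=saws();save("w6",p);s=get_state();print(s["t"],s["tcp_pos"],s["orientation"])
E
```

```text
t: 24.35
tcp_pos: [635.6, -67.0, 206.3]
orientation: [2.324, -2.113, -0.002]
ft_force: [-0.5, 0.2, -1.7]
opening: 59.4
0.96 [260. 284.] z 222.9 c [636.2 -67.4] ell [636.2 -67.6] d 60.6 [107. 104.  98.]
0.63 [184. 284.] z 22.7 c [635.1 -68.9] ell [635.1 -69.6] d 62.8 [23. 21. 18.]
24.5 [636.05397317 -66.90678935 207.25587789] [-2.32456366e+00  2.11290253e+00 -1.28731110e-04]
```

View pics/w6.png

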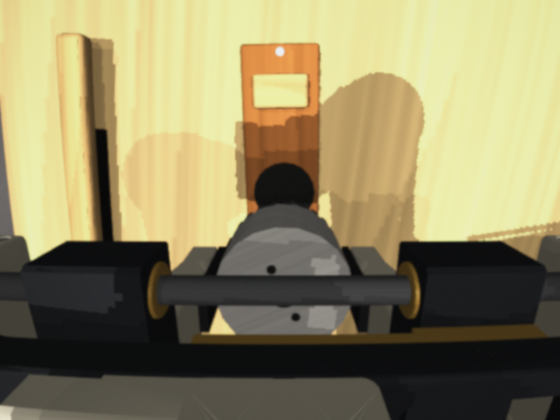

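```bash
python3 -m inch '[[0,0,0,0.05,0.07,5,1],[0,0,0,0.05,0.07,10,1],[0,0,0,0.05,0.07,13.5,1],[0,0,0,0.05,0.07,15,1],[0,0,0,0.05,0.07,15.75,1],[0,0,0,0.05,0.07,15.75,1],[0,0,0,0.05,0.07,15.75,1]]'; python3 -m inch '[[0,0,0,0,0,0,0.2],[0,0,0,0,0,0,0],[0,0,0,0,0,0,0],[0,0,0,0,0,0,0]]'; python3 -m inch '[[0,0,0,0,0,-3,0],[0,0,0,0,0,-8,0],[0,0,0,0,0,-13,0],[0,0,0,0,0,-18,0],[0,0,0,-2,5,-18,0],[0,0,0,-4,10,-18,0],[0,0,0,-6,15,-18,0],[0,0,0,-8,20,-18,0],[0,0,0,-8,20,-18,0],[0,0,0,-8,20,-18,0],[0,0,0,-8,20,-18,0]]'
python3 - <<'E'
from h import *
p,o=saws();print(get_state()["t"])
p,d,K,D,M=cam("top");X=pts(d,K,D,M);save("top9",cv2.resize(p[140:300,110:450],None,fx=2.3,fy=2.3,interpolation=cv2.INTER_CUBIC))
for t in("saw_26","tin"):
    for o in outline_of(t,"top"):
        q=X[o["mask"]&(d>0)];z=np.percentile(q[:,2],80);c,r=cv2.minEnclosingCircle(q[abs(q[:,2]-z)<5][:,:2].astype(np.float32));print(t,o["p"],z,c,2*r)
E
```

```text
t: 25.38
tcp_pos: [636.6, -68.2, 50.9]
orientation: [-2.322, 2.113, -0.002]
ft_force: [-0.0, 0.6, -2.1]
opening: 59.8
t: 25.88
tcp_pos: [635.7, -68.4, 49.6]
orientation: [-2.323, 2.115, -0.0]
ft_force: [-0.0, 0.1, -0.7]
opening: 86.6
t: 27.25
tcp_pos: [429.9, -7.5, 229.5]
orientation: [2.323, -2.115, 0.0]
ft_force: [0.3, -0.2, 0.7]
opening: 87.7
0.95 [193.  87.] z 66.5 c [632.6  10.9] ell [632.9  10.8] d 49.1 [136. 136. 129.]
0.94 [113.  79.] z 66.7 c [636.6 -68.2] ell [636.4 -68.4] d 60.7 [153. 151. 145.]
0.66 [256. 123.] z 34.5 c [602.9  88.1] ell [603.3  88.6] d 21.3 [41. 40. 38.]
0.66 [181. 118.] z 22.6 c [630.3  10.3] ell [631.   10.3] d 61.9 [28. 24. 19.]
0.6 [271. 219.] z 10.0 c [498.5 106.5] ell [499.8 108.7] d 12.4 [31. 36. 57.]
0.87 [249. 132.] z 22.7 c [614.6  86.2] ell [614.   85.3] d 60.1 [29. 26. 22.]
0.85 [113. 121.] z 22.8 c [627.  -68.8] ell [633.8 -68.3] d 58.5 [35. 25. 18.]
0.64 [181. 120.] z 22.7 c [631.4  10.2] ell [630.2   9.7] d 62.8 [31. 25. 20.]
27.4
saw_26 0.81 66.94456755466013 (630.1448364257812, 9.377008438110352) 47.96711730957031
saw_26 0.78 66.99626442382142 (614.5913696289062, 90.06119537353516) 36.464569091796875
saw_26 0.65 67.12448117769262 (634.3526611328125, -67.65946197509766) 58.19573974609375
tin 0.68 95.50118574261346 (579.3104248046875, 389.61602783203125) 74.88858032226562
tin 0.56 66.97345447923485 (614.5913696289062, 90.06119537353516) 36.464569091796875
```

View pics/top9.png

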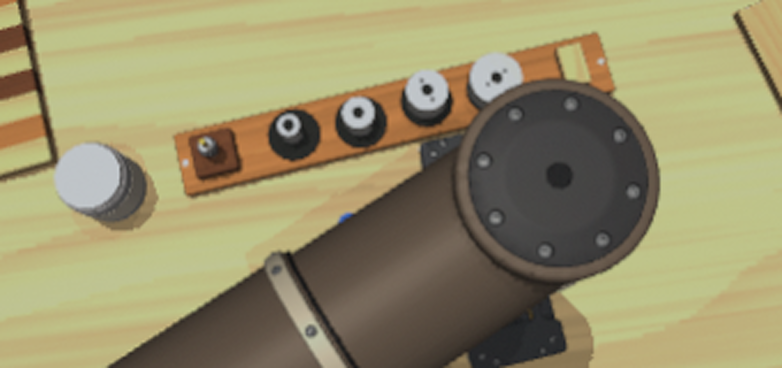

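```bash
python3 -c "
from bench import *
print(hand_in())"
```

```text
the job is handed in; nothing more can be done
None
```

All four hole saws are back on the rail, standing teeth down in order of size from the arbor: 26 on pad_a, 37 on pad_b, 48 on pad_c, 60 on pad_d. I handed the job in after about 27 s on the robot's clock, with the arm clear of everything.

**Last checks:**
- **Standing:** all four saw tops measured about 66–67 mm above the bench, as they should be on the pads. The last top picture shows all four upright.
- **Centring:** by each camera's own measurements the saws sit within about 2 mm of their pad centres. The saw_26 check is from the wrist camera after its release. In the last pictures the network missed saw_26, though it is visible standing on pad_a.
- **Tin and look-alike:** the tin measured within 2 mm of where it was, so it did not move. The blue look-alike was never touched.

**Disagreements:** the top and wrist cameras differed by about 2 mm, which is within the stated calibration. A few low-value network reports, such as partly hidden pads and a saw reported as a tin, were false and I ignored them.

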